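Raise a glaze chest lid whose catch may be caught

TASK

Take the lid of the glaze chest by its T-shaped pull and tug it upward first, without touching the release, to learn whether the catch has snagged; if it has, push the release plunger fully down. Then lift the lid by the pull to about half open (45 degrees) and finish there still holding it up by the pull, without shoving the jar, the brush cup or the bowl about.

Things in the scene. Friction and masses are not known exactly. Their poses are not given: they have to be found in the camera images.
- chest: Plywood chest, 240 (x) x 320 (y) x 100 mm high, fixed to the table. Origin: centre of its underside; x points from its front to its back, y to its left, z up. A wooden lid, 330 mm wide, top at z = 112 mm, reaches 24 mm past the front wall, to x = -144 mm. In front of the wall, left of the middle, stands a dark steel catch housing, 56 mm wide, 96 mm high, out to x = -190 mm.
- pull: T-shaped pull near the lid's front edge: a round wooden bar, 18 mm thick, 40 mm long along the chest's y, flat-ended, on a steel stem. Origin: the bar's centre, 38 mm above the lid's top, at x = -95, y = 0, z = 150 mm of the shut chest; y along the bar. The bar turns freely on its stem about its own axis, so a hand that pinches its two end faces from above may stay upright as the lid swings.
- hinge (a point): Middle of the lid's hinge line, at x = 120, y = 0, z = 100 mm in the chest frame; fixed. The hinge line runs along the y axis; with the lid shut the bar's centre (pull) lies 215 mm in front of it and 50 mm above it.
- lid (a joint): Opening of the lid, rad: 0 shut, growing as its front rises, stop at 1.2. It weighs about 0.3 to 0.65 kg and falls shut from any angle if let go. If caught, it still has play: it rises about 0.032 rad (7 mm at the pull), then stops dead; if not, it simply goes on opening. The catch is hidden under the lid's front edge.
- release_top (a point): Centre of the top of the release plunger, a steel push knob 26 mm in diameter on top of the catch housing, at x = -168, y = 80, z = 116 mm in the chest frame before it is pushed (20 mm above the housing).
- release (a joint): How far the plunger is pushed down, m: 0 up (always at the start, caught or not), 0.010 fully down. It takes about 3 to 6 N and stays where it is left. Fully down, it trips the catch, which then stays clear of the lid for good. Pulling on the lid jams a caught catch: let the lid down before pushing.
- glaze_jar: Bystander: glass jar with white cap, 72 mm in diameter, 85 mm high, loose, left of the chest. Origin: centre of its underside.
- brush_cup: Bystander: white cup holding three upright brushes, 76 mm in diameter, 192 mm high in all, loose, right of the chest. Origin: centre of its underside.
- glaze_bowl: Bystander: terracotta bowl, 100 mm in diameter, 40 mm high, loose, to the right in front of the chest. Origin: centre of its underside.

How it is judged:
By the outcome, as a careful person would: the job done as asked, in the order asked, and still so for the second after the job is handed in, while the arm keeps its last pose, push and grip.
It also fails if it takes over 54 s, if anything falls off the work surface, if the arm or the gripper's body presses on something with over 40 N, if the wrist force passes 120 N, or if a joint passes its speed limit or range.

ROBOT

A 6-joint arm with a two-finger parallel gripper is mounted at the origin on the work surface. World frame = base frame: x ahead of the robot, y to its left, z up, the work surface at z = 0. Lengths are in m, angles in rad, forces in N, time in s.
With the tool pointing down it reaches from about 0.35 to 0.85 m from the base axis. Payload 8.1 kg.
Tool frame: the origin (TCP) lies on the centre line of the jaws, within the pads' length; the fingertips stand 17 mm ahead of it and the grasp point (between the pads) lies 2 mm behind it; z points along the fingers, y is the line along which they close (so a half turn about z gives the same grasp; the last joint's range is limited). The gripper opens to 93 mm and grips with 3 to 60 N. Pads are 15 mm wide; open, the fingers measure 128 mm over their backs; the gripper's body (75 mm by 188 mm) begins 65 mm behind the grasp point.
Start: joints at [-1.215, 0.13, 1.488, -0, 1.523, -0.085], TCP at [0.256, -0.543, 0.236] pointing down, gripper open.
Joint ranges: [-2.96, 2.96], [-0.89, 2.26], [0.02, 2.5], [-1.34, 4.48], [0, 2.73], [-2.66, 2.66]. Speed limits (rad/s): [2.39, 2.39, 2.79, 3.14, 3.14, 3.14].

INTERFACE

Orientations are given as a rotation vector (axis times angle).
In Python, from plant import robot, optics, close_job, models gives the robot as it stands.
- The arm moves only by the shell command python3 -m inch 'ROWS' [OPENING] [FORCE]. ROWS is a JSON object of lists of equal length, an entry for each row: "travel": the shift along the tool's x, y, z in m, a list of three; "spin": the turn about the tool's z in rad. In form: {"travel": [[x, y, z], ...], "spin": [spin, ...]}. A call has 1 to 10 rows; each row is the pose to reach, as a shift and turn from the pose commanded when the call began, along the tool's axes at that moment; what a row does not reach only later rows make up. A row lasts 1/12 s, in which the tool goes at most 41.7 mm and 7.16 degrees, less where a joint would pass 70% of its speed; a pose out of reach is approached as far as the arm can. A call with a gripper value outside its range is refused whole. OPENING is the closure, from 0 (fully open) to 1 (shut), set as the call begins (- or left out, the last holds). The fingers move at their own pace and stop on an object; FORCE is the grip in N (left out, the last holds). Time passes only in rows, so rows that repeat a pose let the fingers close. It gives the time, the measured TCP pose, the force, the opening and the grip force at its end, in the units of the state.
- robot.read_state(): the state, without advancing time (a new reading comes with each control period).
- optics.read_camera(name): name is "scene" or "side" or "wrist"; returns (picture, depth): 384x512x3 uint8, red, green, blue; 384x512 float32, m along the optical axis (not along the pixel's ray), 0 where there is no reading.
- optics.camera_info(name): a dict with "camera_matrix" (3x3 intrinsics, pixels), "view" (4x4, takes a point from world to camera coordinates). Camera axes: x right, y down, z forward; pixel columns grow to the right and rows downward; lengths in m; the calibration is good to about 2 mm. A picture is of the moment at which its call begins: read the wrist's pose just before it. camera_info takes no time and is no camera call; for the wrist camera it gives the pose at the moment of the call.
- close_job(): hands the job in; it is judged then, once.
Trained networks look in the newest picture that a camera, given by its name, has taken for a name from the list of things; names that differ only in an ending like _2 or _b are one class to them, and where a whole thing is asked for, a point or a joint stands for the part that bears it (a point fixed in the world has none). Each returns a list of dicts, best first, with "p" (0 to 1); they miss things now and then, are a little off and sometimes report something else, mostly with a low value. They report only what shows in the picture. A call takes as long as a camera call.
- models.look_for(camera, name): "centre" ([x, y, z] in m, in world coordinates, good to about 4 mm: the middle of the surface that is visible of it).
- models.masks_of(camera, name): "region" (384x512 bool, what is visible of it).
The state is a dict: "t": time; "q": joint angles; "dq": joint speeds; "joint_torque": joint torques, N m; "tool_pos": TCP position; "orientation": TCP orientation; "force": force on the tool from outside, world axes, zero at the start; "wrist_torque": the same for the moment, N m; "opening": finger opening in m; "gripper_force": force on a finger pad.
Only numpy, scipy, OpenCV 4.12 (cv2) and the standard library are available. Lean on these libraries where they do the work, as an engineer would, in place of code of your own. Each camera call takes 0.05 s, during which the arm holds its last target. There are 200 camera calls.

## Working session

There is one attempt and no reset: what is moved stays moved. The work goes in short steps, Python scripts to look and compute and a shell command to move; the robot and the scene stay as the last step left them, time stands still between calls to the robot, and variables do not carry over. Pictures are saved under pics/ and viewed, at most 10 in all, crops included, and the job is handed in when it is done.

```bash
mkdir -p pics; ls; cat > h.py <<'E'
import numpy as np,cv2
from plant import robot,optics,close_job,models
from scipy.spatial.transform import Rotation as R
E
python3 - <<'E'
from h import *
s=robot.read_state();print({k:np.round(v,3).tolist() for k,v in s.items()})
print(np.round(R.from_rotvec(s['orientation']).as_matrix(),3).tolist())
ims=[]
for c in ['scene','side']:
    p,d=optics.read_camera(c);cv2.imwrite(f'pics/{c}0.png',p[:,:,::-1])
    for n in ['chest','pull','release_top','glaze_jar','brush_cup','glaze_bowl']:
        print(c,n,[(np.round(a['centre'],3).tolist(),round(a['p'],2)) for a in models.look_for(c,n)[:2]])
E
```

```text
pics
{'t': 0.0, 'q': [-1.215, 0.131, 1.489, -0.0, 1.523, -0.085], 'dq': [0.001, 0.0, 0.001, 0.002, 0.001, -0.002], 'joint_torque': [0.003, -55.985, -49.175, 0.077, 0.036, -0.0], 'tool_pos': [0.256, -0.542, 0.235], 'orientation': [-3.064, -0.686, 0.0], 'force': [0.415, -0.269, 0.198], 'wrist_torque': [-0.058, -0.011, -0.02], 'gripper_force': 0.0, 'opening': 0.093}
[[0.904, 0.427, -0.001], [0.427, -0.904, 0.002], [0.0, -0.002, -1.0]]
scene chest [([0.695, -0.096, 0.111], 0.81)]
scene pull [([0.551, -0.105, 0.153], 0.62)]
scene release_top []
scene glaze_jar [([0.518, 0.133, 0.06], 0.88), ([0.453, -0.368, 0.024], 0.6)]
scene brush_cup []
scene glaze_bowl [([0.452, -0.367, 0.026], 0.68)]
side chest [([0.606, -0.018, 0.112], 0.95)]
side pull [([0.536, -0.098, 0.158], 0.48)]
side release_top [([0.459, -0.034, 0.117], 0.51), ([0.643, -0.342, 0.088], 0.38)]
side glaze_jar [([0.493, 0.158, 0.074], 0.98)]
side brush_cup [([0.641, -0.343, 0.087], 0.78)]
side glaze_bowl [([0.472, -0.389, 0.023], 0.82)]
```

View pics/scene0.png

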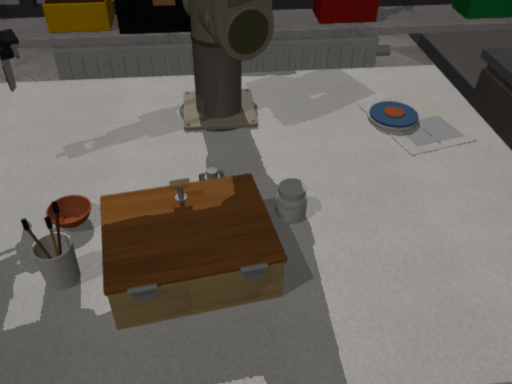

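View pics/side0.png

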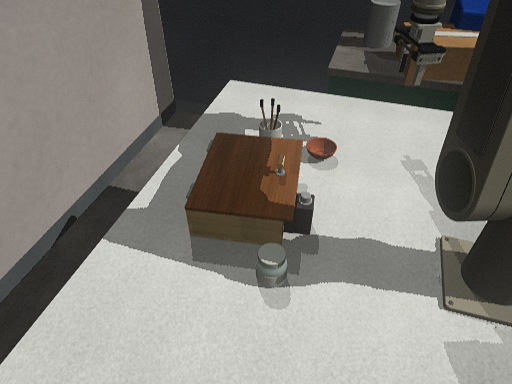

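The scene view shows the chest (lid corners around (100,195)–(278,235)) with the pull at about (180,190) and the plunger at (212,175). The jar is at (291,200), the bowl at (70,212) and the cup at (57,262). The side view agrees. Next I fit the lid's rectangle.

```bash
cat >> h.py <<'E'
def cloud(c):
    I=optics.camera_info(c);p,d=optics.read_camera(c);K=np.array(I['camera_matrix']);V=np.array(I['view'])
    v,u=np.mgrid[:384,:512];P=np.stack([(u-K[0,2])/K[0,0]*d,(v-K[1,2])/K[1,1]*d,d],-1)
    W=(P-V[:3,3])@V[:3,:3];W[d==0]=np.nan
    return p,W
E
python3 - <<'E'
from h import *
for c in ['scene','side']:
    p,W=cloud(c)
    m=(abs(W[...,2]-.112)<.008)&(W[...,0]>.4)&(W[...,0]<.95)&(W[...,1]<.12)&(W[...,1]>-.33)
    n,L,st,_=cv2.connectedComponentsWithStats(m.astype(np.uint8),connectivity=4)
    k=1+np.argmax(st[1:,4]);Q=W[L==k];print(c,len(Q),'z',np.median(Q[:,2]))
    r=cv2.minAreaRect((Q[:,:2]*1000).astype(np.float32));print(r)
    th=np.deg2rad(r[2]); th=(th+np.pi/4)%(np.pi/2)-np.pi/4
    Rz=R.from_euler('z',th).as_matrix()[:2,:2]
    q=Q[:,:2]@Rz; lo,hi=np.percentile(q,1,0),np.percentile(q,99,0); print(np.rad2deg(th),lo,hi)
    # hold lid: front at -144, y centre 0
    o=Rz@np.array([lo[0]-.001+.144,(lo[1]+hi[1])/2]); print('origin',o,'pull',o+Rz@[-.095,0],'rel',o+Rz@[-.168,.08])
    # raw points of bar: z .14-.165 near lid
    b=W[(W[...,2]>.14)&(W[...,2]<.168)&(np.hypot(W[...,0]-.54,W[...,1]+.1)<.05)]; print('bar',len(b),np.median(b,0),b.min(0),b.max(0))
    b=W[(W[...,2]>.106)&(W[...,2]<.122)&(np.hypot(W[...,0]-.459,W[...,1]+.034)<.03)]; print('rel',len(b),np.median(b,0),b.min(0),b.max(0))
E
```

```text
scene 16499 z 0.11364082010423093
((611.801513671875, -95.98039245605469), (309.84893798828125, 331.3376159667969), 8.528151512145996)
8.528151512145994 [ 0.47464202 -0.34727032] [ 0.74172895 -0.02535516]
origin [ 0.63844213 -0.09265927] pull [ 0.54449254 -0.10674733] rel [ 0.46043606 -0.03845744]
bar 186 [ 0.54846215 -0.10591916  0.15659609] [ 0.53547622 -0.12670264  0.14021883] [ 0.55564707 -0.08584131  0.16293737]
rel 125 [ 0.46633384 -0.0365603   0.11563711] [ 0.44681689 -0.05012237  0.10617665] [ 0.48788977 -0.01346366  0.12042429]
side 7940 z 0.11330698449424795
((628.6957397460938, -95.22389221191406), (272.1097106933594, 335.47686767578125), 8.292572975158691)
8.292572975158693 [ 0.4746747  -0.34286636] [ 0.73503101 -0.01941681]
origin [ 0.63734227 -0.09016171] pull [ 0.54333554 -0.10386337] rel [ 0.45956056 -0.03522845]
bar 91 [ 0.54103618 -0.09939544  0.15750616] [ 0.5308577  -0.12717965  0.14511658] [ 0.5530571  -0.08542587  0.16287115]
rel 104 [ 0.46032389 -0.03341816  0.11533148] [ 0.44624197 -0.0502435   0.10738246] [ 0.48843508 -0.0173291   0.11991166]
```

```bash
python3 -m inch '{"travel": [[0.037,-0.022,0],[0.075,-0.045,0],[0.11,-0.067,0],[0.145,-0.089,0],[0.18,-0.11,0],[0.215,-0.131,0],[0.25,-0.152,0],[0.285,-0.173,0],[0.32,-0.195,0],[0.355,-0.216,0]], "spin": [0.06,0.12,0.18,0.24,0.295,0.295,0.295,0.295,0.295,0.295]}' 0.3 30
cat >> h.py <<'E'
def to(x,y,z,yaw=0.147):
    s=robot.read_state();M=R.from_rotvec(s['orientation']).as_matrix()
    a=np.arctan2(M[1,1],M[0,1]);da=(yaw-np.pi/2-a+np.pi)%(2*np.pi)-np.pi
    print('pos',np.round(s['tool_pos'],4),'travel',np.round(M.T@(np.array([x,y,z])-s['tool_pos']),4),'spin',round(-da,3),'tilt',np.round(M[2],3),'open',s['opening'],'F',np.round(s['force'],2),'t',s['t'])
E
python3 -c "
from h import *
to(.544,-.105,.235)"
```

```text
t: 1.63
tool_pos: [0.4857, -0.1939, 0.236]
orientation: [3.133, 0.229, 0.001]
force: [1.1, 0.5, 0.4]
opening: 0.065
gripper_force: 0.0
pos [ 0.4857 -0.1939  0.236 ] travel [ 0.0706 -0.0794  0.001 ] spin -0.001 tilt [ 0.001  0.    -1.   ] open 0.06504597046826562 F [1.09 0.49 0.43] t 1.6333
```

```bash
python3 -m inch '{"travel": [[0.025,-0.028,0],[0.05,-0.056,0],[0.0705,-0.0795,0],[0.0705,-0.0795,0],[0.0705,-0.0795,0]], "spin": [0,0,0,0,0]}'
python3 - <<'E'
from h import *
to(.544,-.105,.148)
p,W=cloud('wrist');cv2.imwrite('pics/w1.png',p[:,:,::-1])
for n in ['pull','release_top']: print(n,[(np.round(a['centre'],3).tolist(),round(a['p'],2)) for a in models.look_for('wrist',n)[:2]])
b=W[(W[...,2]>.145)&(W[...,2]<.165)&(np.hypot(W[...,0]-.54,W[...,1]+.1)<.05)]; print('bar',len(b),np.median(b,0),(np.percentile(b,2,0)+np.percentile(b,98,0))/2,b.min(0),b.max(0))
b=W[(W[...,2]>.111)&(W[...,2]<.122)&(np.hypot(W[...,0]-.459,W[...,1]+.034)<.022)];print('rel',len(b),np.median(b,0),(b.min(0)+b.max(0))/2)
E
```

```text
t: 2.05
tool_pos: [0.5436, -0.1054, 0.2355]
orientation: [-3.133, -0.234, 0.001]
force: [-0.3, -0.8, 0.2]
opening: 0.0651
gripper_force: 0.0
pos [ 0.5436 -0.1054  0.2355] travel [ 0.0004 -0.0003  0.0875] spin 0.002 tilt [-0. -0. -1.] open 0.06508002072323033 F [-0.27 -0.84  0.24] t 2.05
pull [([0.547, -0.111, 0.162], 0.72)]
release_top []
bar 1039 [ 0.54417848 -0.10681877  0.15843658] [ 0.54281551 -0.10697363  0.15616749] [ 0.5318936  -0.1273585   0.15094138] [ 0.55333571 -0.08654071  0.16158275]
  return _methods._mean(a, axis=axis, dtype=dtype,
  ret = um.true_divide(
Traceback (most recent call last):
ValueError: zero-size array to reduction operation minimum which has no identity
```

View pics/w1.png

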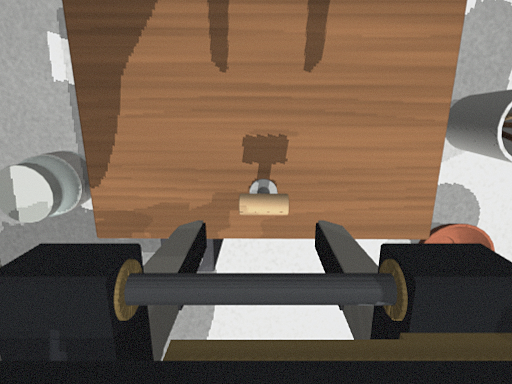

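The bar sits at (264,204), centred between the fingers and square to them. I'm going down and closing.

```bash
python3 -m inch '{"travel": [[0,0.001,0.03],[0,0.001,0.06],[0,0.001,0.08],[0,0.001,0.0875],[0,0.001,0.0875],[0,0.001,0.0875]], "spin": [0,0,0,0,0,0]}' && python3 -m inch '{"travel": [[0,0,0],[0,0,0],[0,0,0],[0,0,0],[0,0,0],[0,0,0]], "spin": [0,0,0,0,0,0]}' 1 30
```

```text
t: 2.7
tool_pos: [0.5432, -0.1088, 0.1489]
orientation: [3.133, 0.227, 0.0]
force: [-1.0, 0.3, -0.3]
opening: 0.0652
gripper_force: 0.0
t: 3.2
tool_pos: [0.5438, -0.1076, 0.149]
orientation: [-3.133, -0.229, -0.002]
force: [-0.9, 2.8, 5.4]
opening: 0.0396
gripper_force: 30.0
```

```bash
python3 -m inch '{"travel": [[0.0005,0,-0.002],[0.001,0,-0.004],[0.001,0,-0.005],[0.001,0,-0.005]], "spin": [0,0,0,0]}'; python3 -m inch '{"travel": [[0.0003,0,-0.0015],[0.0006,0,-0.003],[0.001,0,-0.0045],[0.001,0,-0.0045]], "spin": [0,0,0,0]}'
```

```text
t: 3.53
tool_pos: [0.5446, -0.1075, 0.153]
orientation: [-3.133, -0.229, -0.001]
force: [5.1, 2.3, -4.7]
opening: 0.04
gripper_force: 30.0
t: 3.87
tool_pos: [0.5458, -0.1073, 0.1577]
orientation: [-3.133, -0.229, -0.002]
force: [5.6, 2.8, -5.7]
opening: 0.0397
gripper_force: 30.0
```

```bash
python3 -m inch '{"travel": [[0.0003,0,-0.0015],[0.0006,0,-0.003],[0.001,0,-0.004],[0.001,0,-0.004]], "spin": [0,0,0,0]}'
```

```text
t: 4.2
tool_pos: [0.5469, -0.1072, 0.1616]
orientation: [-3.133, -0.229, -0.002]
force: [6.5, 2.7, -6.5]
opening: 0.0395
gripper_force: 30.0
```

```bash
python3 -m inch '{"travel": [[0.0005,0,-0.002],[0.001,0,-0.004],[0.002,0,-0.006],[0.002,0,-0.008],[0.002,0,-0.008]], "spin": [0,0,0,0,0]}'
python3 - <<'E'
from h import *
p,W=cloud('side');cv2.imwrite('pics/s2.png',cv2.resize(p[100:260,160:360,::-1],None,fx=3,fy=3))
Rz=R.from_euler('z',.147).as_matrix()[:2,:2];o=np.array([.638,-.0915])
q=(W[...,:2]-o)@Rz
for x in [-.13,-.1,-.05,0,.05]:
    m=(abs(q[...,0]-x)<.012)&(q[...,1]>.03)&(q[...,1]<.15)&(W[...,2]>.1)&(W[...,2]<.16);print(x,m.sum(),np.median(W[m][:,2]))
to(0,0,0)
E
```

```text
t: 4.62
tool_pos: [0.5495, -0.1068, 0.1699]
orientation: [-3.133, -0.229, -0.004]
force: [10.1, 3.2, -7.0]
opening: 0.0394
gripper_force: 30.0
-0.13 327 0.1374751525552449
-0.1 330 0.13474236937947895
-0.05 314 0.12988047615176515
0 300 0.12503680828533553
0.05 298 0.12021992212589974
pos [ 0.5494 -0.1068  0.1697] travel [-0.5284 -0.1856  0.1684] spin -0.001 tilt [ 0.003 -0.    -1.   ] open 0.03938731724181133 F [10.    2.91 -6.55] t 4.6667
```

View pics/s2.png

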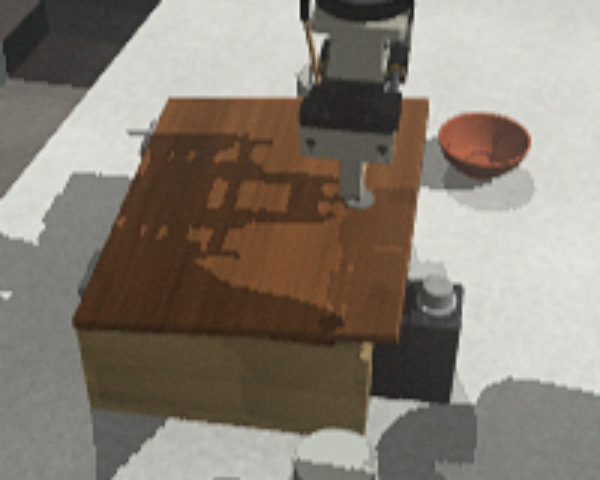

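The lid's slope is 0.097 rad, well past the 0.032 rad play, and the force is small. The catch has not snagged, so I leave the release alone and carry on along the arc.

```bash
python3 -m inch '{"travel": [[0.0035,0,-0.007],[0.0064,0,-0.0142],[0.0095,0,-0.0211],[0.0127,0,-0.028],[0.0163,0,-0.0348],[0.0199,0,-0.0414],[0.024,0,-0.0478],[0.0281,0,-0.0542],[0.0326,0,-0.0604],[0.0371,0,-0.0664]], "spin": [0,0,0,0,0,0,0,0,0,0]}'; cat >> h.py <<'E'
def lid():
    p,W=cloud('side');Rz=R.from_euler('z',.147).as_matrix()[:2,:2];o=np.array([.638,-.0915])
    q=(W[...,:2]-o)@Rz;z=W[...,2]
    m=(q[...,1]>.05)&(q[...,1]<.155)&(q[...,0]<.1)&(q[...,0]>-.16)&(z>.125)&(z<.4)
    a=np.c_[q[m][:,0],z[m]]
    l=cv2.fitLine(a.astype(np.float32),cv2.DIST_HUBER,0,.01,.01).ravel();print('lid angle',-np.arctan(l[1]/l[0]),m.sum())
    s=robot.read_state();b=(np.array(s['tool_pos'])[:2]-o)@Rz;print('from bar',np.arctan2(s['tool_pos'][2]+.002-.1,.12-b[0])-.2285,'r',np.hypot(s['tool_pos'][2]-.098,.12-b[0]))
    return p
E
python3 -c "
from h import *
lid();to(0,0,0)"
```

```text
t: 5.5
tool_pos: [0.5852, -0.1015, 0.2362]
orientation: [-3.133, -0.229, 0.001]
force: [5.1, 2.6, -8.1]
opening: 0.0399
gripper_force: 30.0
lid angle 0.44153187 3107
from bar 0.452115849866081 r 0.22200086327167823
pos [ 0.5864 -0.1014  0.2377] travel [-0.5658 -0.1856  0.2367] spin -0.001 tilt [ 0.002 -0.    -1.   ] open 0.039585080434079115 F [ 3.8   4.6  -5.89] t 5.55
```

```bash
python3 -m inch '{"travel": [[0.0048,0,-0.006],[0.01,0,-0.0116],[0.0151,0,-0.0171],[0.0206,0,-0.0224],[0.0261,0,-0.0276],[0.0319,0,-0.0325],[0.0378,0,-0.0373],[0.0439,0,-0.0419],[0.0501,0,-0.0462],[0.0564,0,-0.0503]], "spin": [0,0,0,0,0,0,0,0,0,0]}'; python3 -m inch '{"travel": [[0,0,0],[0,0,0],[0,0,0],[0,0,0]], "spin": [0,0,0,0]}'
python3 -c "
from h import *
cv2.imwrite('pics/end.png',lid()[:,:,::-1]);to(0,0,0)"
```

```text
t: 6.38
tool_pos: [0.6411, -0.0934, 0.2866]
orientation: [-3.133, -0.229, 0.001]
force: [1.5, 3.7, -8.2]
opening: 0.04
gripper_force: 30.0
t: 6.72
tool_pos: [0.6405, -0.0935, 0.2863]
orientation: [-3.133, -0.229, 0.001]
force: [0.8, 4.6, -6.1]
opening: 0.0402
gripper_force: 30.0
lid angle 1.2988776 2367
from bar 0.7829161036944584 r 0.2220622231412575
pos [ 0.6405 -0.0935  0.2862] travel [-0.6199 -0.1854  0.2866] spin -0.001 tilt [-0.001 -0.    -1.   ] open 0.04008754518918361 F [-0.18  3.81 -5.93] t 6.7667
```

View pics/end.png

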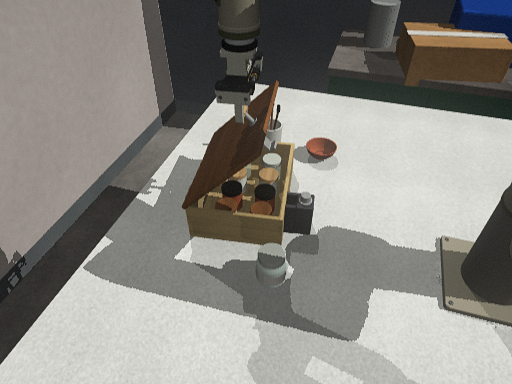

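The lid stands open at about 45°, from (190,200) to (278,85), with the gripper still on the pull. The jar, cup and bowl are where they were. The 1.30 rad from the plane fit includes the chest's interior, so I don't trust it. The bar's position gives 0.783 rad.

```bash
python3 -c "
from plant import close_job
print(close_job())"
```

```text
the job is handed in; nothing more can be done
None
```

The tug showed the catch had not snagged, so I left the release alone. I lifted the lid by the pull to about 45° (0.78 rad, worked out from the bar's position) and handed the job in still holding it there, with the jar, cup and bowl not visibly moved.

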